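# Assemble a test sieve nest on its receiver pan

## Task

Build the sieve nest upright on the receiver pan, one piece at a time from the bottom up: the finest mesh first, then the medium, then the coarsest, each fully home in the piece below, and close the top with the lid of the same diameter. Leave the wider lid, the tape roll, the slide box and the timer where they are.

Things in the scene. Friction and masses are not known exactly. Their poses are not given: they have to be found in the camera images.
- pan: Fixed receiver pan, the target: steel cup with closed floor, 60 mm outer, 55 mm inner diameter, on a low round grey base (90 mm diameter, 8 mm high). Rim 26 mm above the worktop. Origin: centre of the base's underside, at worktop height; z up. A sieve fully home in it has its origin 19 mm above this one.
- fine_sieve: Finest sieve, wires every 2 mm (like a sheet). Upright steel ring, 60 mm outer, 55 mm inner diameter, open top. Under it a chamfered skirt, 51 mm diameter, 7 mm deep, drops into the piece below till the ring rests on its rim; it stands on the skirt. Grip across the ring, fingertips over 7 mm above the underside. Origin: centre of underside, z up. 29 mm high; next piece's origin seats 22 mm above.
- medium_sieve: Medium sieve, wires every 9 mm. Upright steel ring, 60 mm outer, 55 mm inner diameter, open top. Under it a chamfered skirt, 51 mm diameter, 7 mm deep, drops into the piece below till the ring rests on its rim; it stands on the skirt. Grip across the ring, fingertips over 7 mm above the underside. Origin: centre of underside, z up. 34 mm high; next piece's origin seats 27 mm above.
- coarse_sieve: Coarsest sieve, two wires each way. Upright steel ring, 60 mm outer, 55 mm inner diameter, open top. Under it a chamfered skirt, 51 mm diameter, 7 mm deep, drops into the piece below till the ring rests on its rim; it stands on the skirt. Grip across the ring, fingertips over 7 mm above the underside. Origin: centre of underside, z up. 39 mm high; next piece's origin seats 32 mm above.
- lid: The set's lid: steel disc 60 mm in diameter, 5 mm thick, on a 51 mm skirt 7 mm deep, as on the sieves, on which it stands. Black knob in the middle, 20 mm in diameter from 19 to 35 mm above the underside (14 mm neck below), top at 37 mm. Origin: centre of the underside; z up.
- wide_lid: A lid of a larger set, not wanted: same form and knob, but 84 mm in diameter. Origin: centre of its underside. Stays where it lies.
- tape_roll: Bystander: flat roll of tan tape, 74 mm in diameter, 19 mm high, to the left of the work. Origin: centre of its underside.
- slide_box: Bystander: white card box with a coloured end, 57 x 83 x 31 mm, behind the work. Origin: centre of its underside.
- timer: Bystander: white digital timer standing upright, 32 x 68 x 60 mm, behind the work. Origin: centre of its underside.
There are look-alikes about, which are no part of the job. Leave any red or turquoise look-alike of the coarse_sieve alone.

How it is judged:
On the way, in this order (a step that is already met when the one before it is completed fails the run):
1. the finest sieve is seated in the receiver pan (horizontal distance between fine_sieve and pan below 0.006 m and z of fine_sieve in the frame of pan between 0.016 and 0.0215 m and angle between fine_sieve's own z axis and vertical below 0.06 rad), for 0.2 s.
2. the medium sieve is seated on the finest (horizontal distance between medium_sieve and fine_sieve below 0.006 m and z of medium_sieve in the frame of fine_sieve between 0.019 and 0.0245 m and angle between medium_sieve's own z axis and vertical below 0.06 rad), for 0.2 s.
3. the coarsest sieve is seated on the medium (horizontal distance between coarse_sieve and medium_sieve below 0.006 m and z of coarse_sieve in the frame of medium_sieve between 0.024 and 0.0295 m and angle between coarse_sieve's own z axis and vertical below 0.06 rad), for 0.2 s.
4. the lid of the same diameter is seated on the coarsest sieve (horizontal distance between lid and coarse_sieve below 0.006 m and z of lid in the frame of coarse_sieve between 0.029 and 0.0345 m and angle between lid's own z axis and vertical below 0.06 rad), for 0.2 s.
At the end, for the whole second after the job is handed in: On the pan, bottom to top: finest, medium, coarsest sieve, 60 mm lid, each fully home in the one below (height +2.5/-3 mm, centres within 6 mm, upright within 0.06 rad), released, at rest; wide lid, tape roll, slide box and timer within 20 mm of their starts (all of step 1 and all of step 2 and all of step 3 and all of step 4 and linear speed of each of fine_sieve, medium_sieve, coarse_sieve, lid below 0.02 m/s and distance of each of wide_lid, tape_roll, slide_box, timer from where it was at the start of the episode below 0.02 m); the robot touches nothing.
It fails at once if the wide lid is moved by more than 20 mm (distance of wide_lid from where it was at the start of the episode above 0.02 m).
It fails at once if the tape roll is moved by more than 20 mm (distance of tape_roll from where it was at the start of the episode above 0.02 m).
It fails at once if the slide box is moved by more than 20 mm (distance of slide_box from where it was at the start of the episode above 0.02 m).
It fails at once if the timer is moved by more than 20 mm (distance of timer from where it was at the start of the episode above 0.02 m).
It also fails if it takes over 106 s, if anything falls off the work surface, if the arm or the gripper's body presses on something with over 40 N, if the wrist force passes 120 N, or if a joint passes its speed limit or range.

## Robot

A 7-joint arm with a two-finger parallel gripper is mounted at the origin on a cart in front of the work surface, level with it; the furniture and walls round the work are solid. World frame = base frame: x ahead of the robot, y to its left, z up, the work surface at z = 0. Lengths are in m, angles in rad, forces in N, time in s.
With the tool pointing down it reaches from about 0.35 to 0.9 m from the base axis. Payload 8.1 kg.
Tool frame: the origin (TCP) lies between the finger pads; the fingertips stand 22 mm ahead of it and the grasp point (between the pads) lies 3 mm ahead of it (arm.tip_reach is the distance from the TCP to the fingertips, in m); z points along the fingers, y is the line along which they close (so a half turn about z gives the same grasp; the last joint's range is limited). The gripper opens to 92 mm and grips with 3 to 60 N. Pads are 19 mm wide; open, the fingers measure 130 mm over their backs; the gripper's body (75 mm by 190 mm) begins 47 mm behind the grasp point.
Start: joints at [1.186, 0.434, 0.025, 1.573, -0.012, 1.134, -0.075], TCP at [0.174, -0.6, 0.249] pointing down, gripper open.
Joint ranges: [-2.62, 2.62], [-0.44, 2.09], [-1.27, 1.32], [0.08, 2.57], [-1.32, 4.46], [0.12, 2], [-2.74, 2.74]. Speed limits (rad/s): [2.22, 2.22, 3.01, 3.01, 3.14, 3.14, 3.14].

## Interface

Orientations are given as a rotation vector (axis times angle).
In Python, from cell import telemetry, vision, job, arm gives the robot as it stands. The module is installed in compiled form; this text tells all that it offers.
- The arm moves only by the shell command python3 -m creep 'ROWS' [FORCE]. ROWS is text: rows parted by semicolons, each of 7 numbers parted by spaces: the finger opening in cm, from 0 to 9.18, then the shift along the tool's x, y, z in cm, then the turn, a rotation vector about the tool's x, y, z in degrees. A call has 1 to 5 rows; each row is the pose to reach, as a shift and turn from the pose commanded when the call began, along the tool's axes at that moment; what a row does not reach only later rows make up. A row lasts 1/8 s, in which the tool goes at most 62.5 mm and 10.7 degrees, less where a joint would pass 70% of its speed; a pose out of reach is approached as far as the arm can. A call with a gripper value outside its range is refused whole. The fingers move at their own pace and stop on an object; FORCE is the grip in N (left out, the last holds). Time passes only in rows, so rows that repeat a pose let the fingers close. It gives the time, the measured TCP pose, the force, the opening and the grip force at its end, in the units of the state.
- telemetry.observe(): the state, without advancing time (a new reading comes with each control period).
- vision.get_image(name): name is "scene" or "side" or "wrist"; returns the picture (400x640x3 uint8, red, green, blue); there is no depth.
- vision.camera_info(name): a dict with "fov_y" (degrees; the focal length in pixels is half the picture's height over the tangent of half this angle, whatever the lens; pixels are square), "cx", "cy" (the principal point, pixels), "dist_coeffs" ([k1, k2, p1, p2, k3] as OpenCV has them; the pictures are not rectified), "extrinsics" (4x4, takes a point from camera to world coordinates). Camera axes: x right, y down, z forward; pixel columns grow to the right and rows downward; lengths in m; the calibration is good to about 2 mm. A picture is of the moment at which its call begins: read the wrist's pose just before it. camera_info takes no time and is no camera call; for the wrist camera it gives the pose at the moment of the call.
- job.sign_off(): hands the job in; it is judged then, once.
The state is a dict: "clock": time; "joints": joint angles; "dq": joint speeds; "joint_efforts": joint torques, N m; "position": TCP position; "ee_rot": TCP orientation; "force": force on the tool from outside, world axes, zero at the start; "ft_torque": the same for the moment, N m; "width": opening from 0.0 (shut) to 1.0 (fully open); "gripper_force": force on a finger pad.
Only numpy, scipy, OpenCV 4.12 (cv2) and the standard library are available. Lean on these libraries where they do the work, as an engineer would, in place of code of your own. Each camera call takes 0.05 s, during which the arm holds its last target. There are 200 camera calls.

## Working session

There is one attempt and no reset: what is moved stays moved. The work goes in short steps, Python scripts to look and compute and a shell command to move; the robot and the scene stay as the last step left them, time stands still between calls to the robot, and variables do not carry over. Pictures are saved under pics/ and viewed, at most 14 in all, crops included, and the job is handed in when it is done.

```bash
mkdir -p pics
cat > h.py <<'E'
import numpy as np, cv2
from cell import telemetry, vision, job, arm
from scipy.spatial.transform import Rotation as R
def K(i):
    f=200/np.tan(np.radians(i["fov_y"])/2); return np.array([[f,0,i["cx"]],[0,f,i["cy"]],[0,0,1]])
def snap(n,fn=None):
    i=vision.camera_info(n); im=vision.get_image(n)
    if fn: cv2.imwrite("pics/"+fn,im[:,:,::-1])
    return im,i
def px2w(i,uv,z):
    p=cv2.undistortPoints(np.array([[uv]],float),K(i),np.array(i["dist_coeffs"],float)).ravel()
    T=np.array(i["extrinsics"]); d=T[:3,:3]@np.array([p[0],p[1],1]); o=T[:3,3]
    return o+d*(z-o[2])/d[2]
def w2px(i,P):
    T=np.linalg.inv(np.array(i["extrinsics"])); r,_=cv2.Rodrigues(T[:3,:3])
    return cv2.projectPoints(np.array(P,float).reshape(-1,1,3),r,T[:3,3],K(i),np.array(i["dist_coeffs"],float))[0].reshape(-1,2)
E
python3 - <<'E'
from h import *
for n in("scene","side","wrist"):
    im,i=snap(n,n+"0.png"); print(n,i["fov_y"],i["dist_coeffs"],np.round(i["extrinsics"],3).tolist())
s=telemetry.observe();print(s["position"],s["ee_rot"],s["clock"],s["width"])
E
```

```text
scene 53.00659000490832 [0.03019781 0.         0.         0.         0.        ] [[-0.899, -0.261, 0.352, 0.205], [-0.437, 0.495, -0.751, 0.81], [0.022, -0.829, -0.559, 0.585], [0.0, 0.0, 0.0, 1.0]]
side 45.85980144580627 [-0.00304895  0.          0.          0.          0.        ] [[0.999, -0.015, 0.03, 0.516], [-0.033, -0.628, 0.777, -0.905], [0.007, -0.778, -0.629, 0.836], [0.0, 0.0, 0.0, 1.0]]
wrist 71.01818751331314 [-0.04824341  0.          0.          0.          0.        ] [[0.277, -0.916, -0.291, 0.251], [-0.961, -0.265, -0.082, -0.576], [-0.002, 0.302, -0.953, 0.383], [0.0, 0.0, 0.0, 1.0]]
[ 0.17367406 -0.60000562  0.24812634] [-3.10929313e+00 -4.40910985e-01  3.76441907e-04] 0.15 0.9997392591585363
```

View pics/scene0.png

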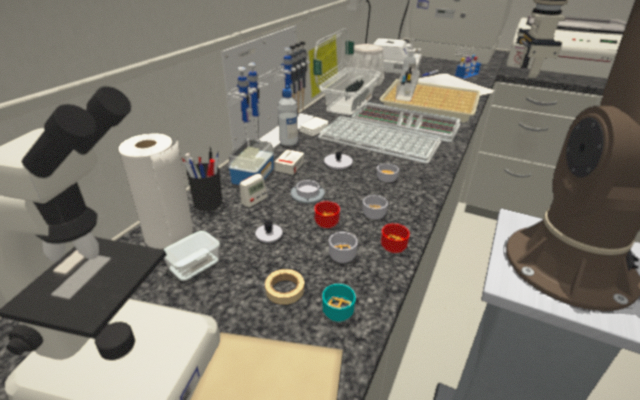

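View pics/side0.png

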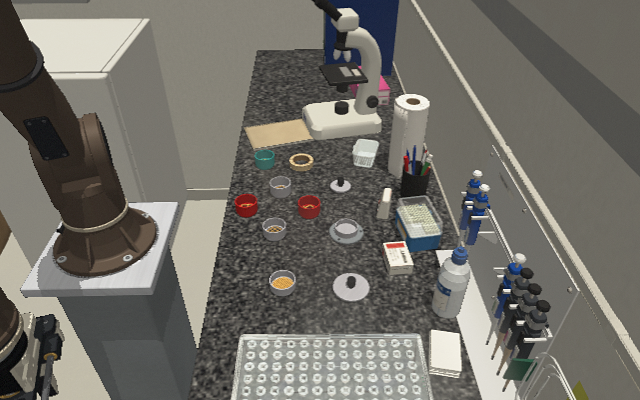

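Side view: the pan is at (346,231). The grey sieves are at (280,186), (274,228) and (282,282), with red look-alikes at (247,205) and (309,206) and a turquoise one at (264,158). The lids are at (340,185), which looks small, and (351,287), which looks wide. I'll enlarge to confirm the meshes.

Run:
```python
from h import *
a=cv2.imread("pics/side0.png"); cv2.imwrite("pics/c1.png",cv2.resize(a[165:305,225:385],None,fx=4.2,fy=4.2,interpolation=cv2.INTER_CUBIC))
i=vision.camera_info("side")
for n,uv,z in [("pan",(346,231),.02),("280,186",(280,186),.03),("274,228",(274,228),.025),("282,282",(282,282),.025),("lid",(340,186),.01),("wide",(351,288),.01),("tape",(301,161),.02),("red1",(247,205),.03),("red2",(309,206),.03)]: print(n,px2w(i,uv,z).round(3))
```

```text
pan [ 0.613 -0.002  0.02 ]
280,186 [0.437 0.183 0.03 ]
274,228 [0.428 0.008 0.025]
282,282 [ 0.455 -0.177  0.025]
lid [0.611 0.205 0.01 ]
wide [ 0.612 -0.186  0.01 ]
tape [0.497 0.325 0.02 ]
red1 [0.351 0.098 0.03 ]
red2 [0.519 0.09  0.03 ]
```

View pics/c1.png

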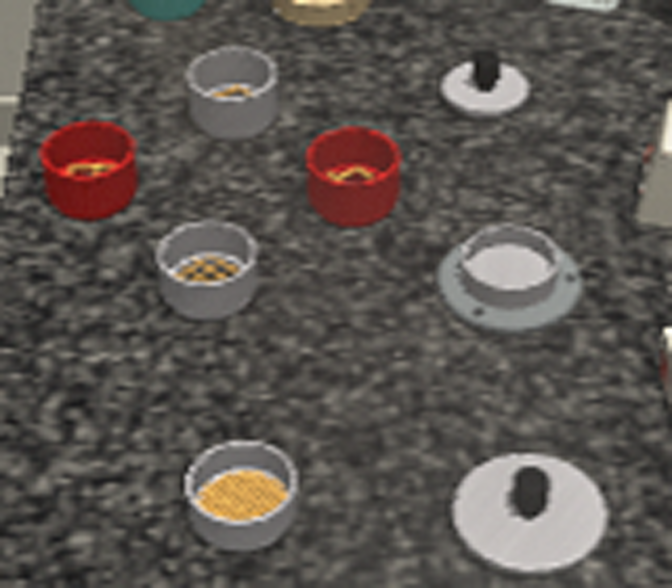

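Confirmed in the crop: the fine mesh is at side (282,282), medium at (274,228) and coarse (few wires) at (280,186). The 60 mm lid is at (340,185) and the wide lid at (351,287). The pan is at (346,231). I'll move over the fine sieve for a wrist look.

```bash
python3 -m creep '9.18 4 -3.4 0 0 0 8; 9.18 8 -6.8 0 0 0 16.1; 9.18 12 -10.2 0 0 0 16.1; 9.18 16 -13.6 0 0 0 16.1; 9.18 20 -17 0 0 0 16.1' 20
```

```text
clock: 0.78
position: [0.3193, -0.3799, 0.2487]
ee_rot: [3.142, 0.001, -0.0]
force: [0.4, -0.2, 0.1]
width: 1.0
gripper_force: 0.0
```

```bash
python3 -m creep '9.18 3 -5 1 0 0 0; 9.18 6 -10 2 0 0 0; 9.18 9 -15 3 0 0 0; 9.18 12.5 -20.3 4 0 0 0; 9.18 12.5 -20.3 4 0 0 0'
python3 - <<'E'
from h import *
im,i=snap("wrist","w1.png")
print(telemetry.observe()["position"], np.round(i["extrinsics"],3).tolist())
s=vision.camera_info("side")
for n,uv,z in [("pan",(346.2,226.4),.026),("coarse",(280.2,183.1),.039),("med",(274.3,226),.034),("fine",(282.4,279.3),.029),("lid",(340.5,185.7),.012)]: print(n,px2w(s,uv,z).round(4))
E
```

```text
clock: 1.4
position: [0.4455, -0.1735, 0.2081]
ee_rot: [-3.139, -0.014, 0.0]
force: [-0.1, -0.9, 0.1]
width: 1.001
gripper_force: 0.0
[ 0.44426991 -0.1760453   0.20826184] [[0.008, -0.953, -0.302, 0.526], [-1.0, -0.008, -0.0, -0.172], [-0.002, 0.302, -0.953, 0.343], [0.0, 0.0, 0.0, 1.0]]
pan [0.6142 0.0086 0.026 ]
coarse [0.4383 0.1842 0.039 ]
med [0.4294 0.0058 0.034 ]
fine [ 0.4556 -0.1723  0.029 ]
lid [0.6123 0.2042 0.012 ]
```

View pics/w1.png

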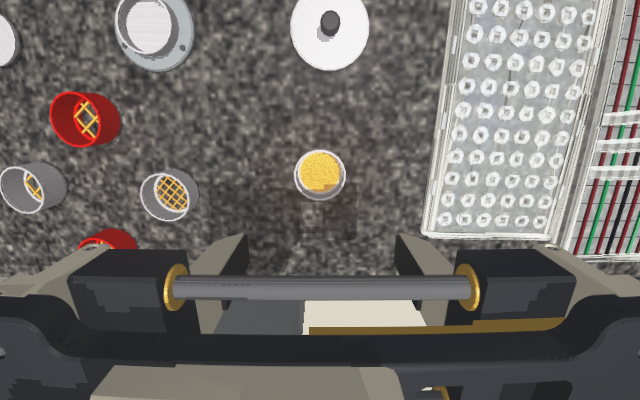

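The wrist view shows the fine rim centred at about (320,175), the medium rim at (166,197), the coarse rim at (20,190), the pan rim at (147,25) and the wide lid at (330,28). I'll compute positions and overlay the projected rims to check them.

Run:
```python
from h import *
a=cv2.imread("pics/w1.png"); i=vision.camera_info("wrist")
a=cv2.resize(a[0:230,0:360],None,fx=2.2,fy=2.2,interpolation=cv2.INTER_CUBIC)
t=np.linspace(0,2*np.pi,60)
for n,uv,z,r in [("pan",(147,25),.026,.03),("fine",(320,175),.029,.03),("med",(166,197),.034,.03),("coarse",(20,190),.039,.03)]:
    p=px2w(i,uv,z); print(n,p.round(4))
    q=w2px(i,np.c_[p[0]+r*np.cos(t),p[1]+r*np.sin(t),0*t+z])*2.2
    cv2.polylines(a,[q.round().astype(int)],True,(0,255,0),1)
cv2.imwrite("pics/c2.png",a)
```

```text
pan [0.6119 0.0048 0.026 ]
fine [ 0.4553 -0.1733  0.029 ]
med [0.4297 0.007  0.034 ]
coarse [0.4392 0.1875 0.039 ]
```

View pics/c2.png

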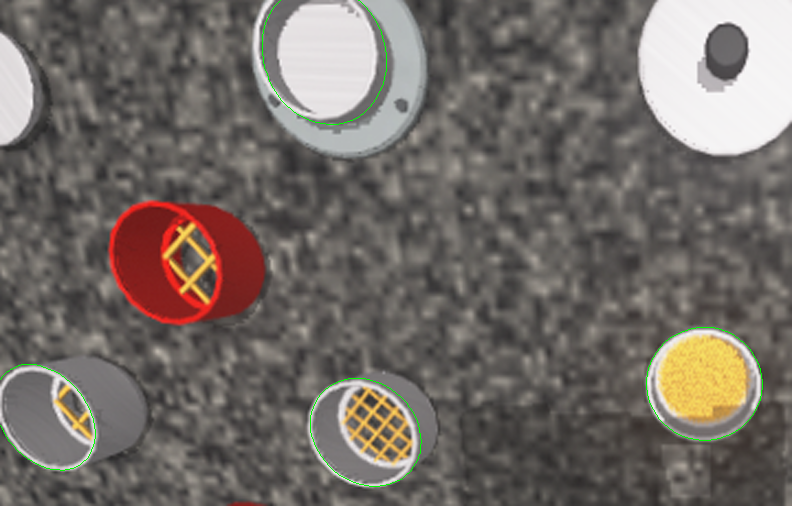

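The overlays fit. Refined positions are pan (0.613, 0.0088), fine (0.4555, -0.173), medium (0.4296, 0.0065) and coarse (0.439, 0.186). Descending on the fine sieve.

```bash
python3 -m creep '9.18 1.1 -0.3 5 0 0 0; 9.18 1.1 -0.3 10 0 0 0; 9.18 1.1 -0.3 14 0 0 0; 9.18 1.1 -0.3 17.4 0 0 0; 9.18 1.1 -0.3 17.4 0 0 0' 20
python3 -m creep '5 0 0 0 0 0 0; 5 0 0 0 0 0 0; 5 0 0 0 0 0 0; 5 0 0 0 0 0 0; 5 0 0 0 0 0 0' 20
```

```text
clock: 2.08
position: [0.4521, -0.1764, 0.033]
ee_rot: [-3.141, 0.002, 0.008]
force: [0.6, -0.3, -0.3]
width: 1.001
gripper_force: 0.0
clock: 2.7
position: [0.4549, -0.1753, 0.0355]
ee_rot: [3.141, 0.001, 0.002]
force: [-1.6, 1.4, 8.6]
width: 0.643
gripper_force: 20.0
```

```bash
python3 -m creep '5 0 0 -4 0 0 0; 5 3 -3.5 -7 0 0 0; 5 7 -8 -7 0 0 0; 5 11 -13 -7 0 0 0; 5 15.8 -18.4 -7 0 0 0' 20
python3 -m creep '5 0 0 0 0 0 0; 5 0 0 0 0 0 0'
python3 - <<'E'
from h import *
im,i=snap("wrist","w2.png")
print(telemetry.observe()["position"],telemetry.observe()["force"])
s=cv2.imread("pics/w2.png"); o,j=snap("side"); cv2.imwrite("pics/c3.png",np.hstack([s,cv2.resize(o[170:245,300:390,::-1],(480,400),interpolation=cv2.INTER_CUBIC)])[:, 160:960])
E
```

```text
clock: 3.32
position: [0.6058, 0.0018, 0.105]
ee_rot: [3.141, 0.001, 0.0]
force: [0.8, -0.5, -0.5]
width: 0.642
gripper_force: 20.0
clock: 3.58
position: [0.6042, -0.0001, 0.1043]
ee_rot: [3.141, 0.002, -0.002]
force: [-0.4, -0.1, -1.2]
width: 0.645
gripper_force: 20.0
[ 0.60397581 -0.00104954  0.10440629] [-1.31414594 -0.75111477 -1.22354351]
```

View pics/c3.png

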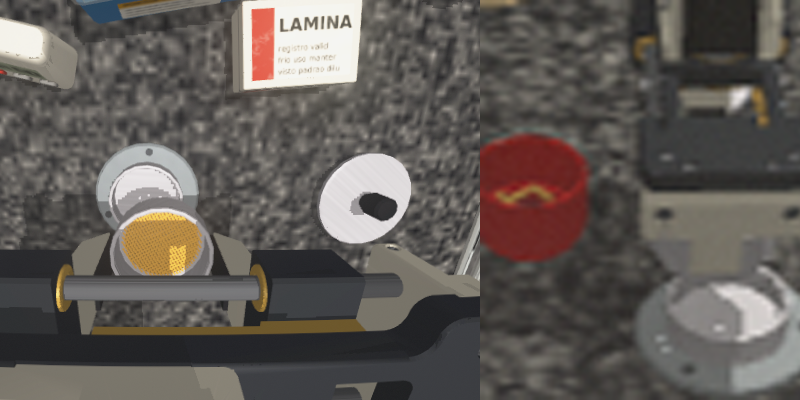

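The fine sieve is held, and the pan base shows behind it in w2: left edge (257,190), right (358,188), top (309,143). The held rim runs left to right from 271 to 374, with its top at (322,207). I'll fit both circles.

```bash
cat >> h.py <<'E'
from scipy.optimize import least_squares
def fitc(i,r,z,l=None,rt=None,top=None,bot=None,g=(.6,0)):
    "circle centre from image extremes: left u, right u, top v, bottom v"
    t=np.linspace(0,2*np.pi,200)
    def f(c):
        q=w2px(i,np.c_[c[0]+r*np.cos(t),c[1]+r*np.sin(t),0*t+z]); e=[]
        if l is not None:e.append(q[:,0].min()-l)
        if rt is not None:e.append(q[:,0].max()-rt)
        if top is not None:e.append(q[:,1].min()-top)
        if bot is not None:e.append(q[:,1].max()-bot)
        return e
    s=least_squares(f,g,diff_step=1e-3,x_scale=.01); return s.x.round(4),s.fun.round(1)
E
python3 - <<'E'
from h import *
i=vision.camera_info("wrist"); print(telemetry.observe()["position"])
print("base",fitc(i,.045,.008,257,358,143))
print("panrim",fitc(i,.03,.026,268.5,None,165,g=(.61,.01)))
print("held",fitc(i,.03,.1044-.0355+.029,271,374,207))
E
```

```text
[ 0.60394336 -0.00143072  0.10454786]
base (array([0.6149, 0.0114]), array([-1.7,  1.7,  0.2]))
panrim (array([0.6153, 0.0118]), array([-0., -0.]))
held (array([ 0.6059, -0.0011]), array([-1.4,  1.4,  0.2]))
```

```bash
python3 -m creep '5 0.9 -1.1 1 0 0 0; 5 0.9 -1.1 2.5 0 0 0; 5 0.9 -1.1 2.5 0 0 0; 5 0.9 -1.1 2.5 0 0 0'
python3 - <<'E'
from h import *
print(telemetry.observe()["position"])
im,i=snap("wrist","w3.png"); s,j=snap("side")
a=cv2.resize(im[140:290,220:420,::-1],(533,400),interpolation=cv2.INTER_CUBIC)
b=cv2.resize(s[175:250,321:371,::-1],(267,400),interpolation=cv2.INTER_CUBIC)
cv2.imwrite("pics/c4.png",np.hstack([a,b]))
E
```

```text
clock: 4.18
position: [0.6136, 0.011, 0.0794]
ee_rot: [3.141, 0.001, -0.001]
force: [0.2, -0.2, -1.4]
width: 0.646
gripper_force: 20.0
[0.61358324 0.01097084 0.07937928]
```

View pics/c4.png

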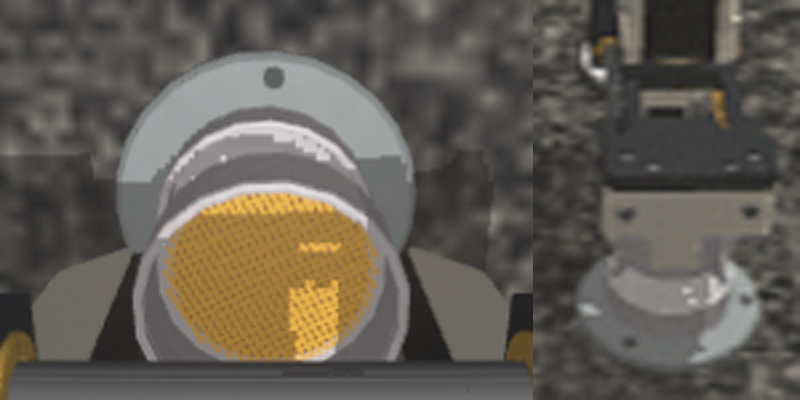

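The wrist crop shows the pan base from u=263.9 to 375.3 with its top at v=158.8, and the held ring from u=269.9 to 373.1 with its top at v=208.7. They are nearly aligned.

Run:
```python
from h import *
i=vision.camera_info("wrist"); print(telemetry.observe()["position"])
print("base",fitc(i,.045,.008,263.9,375.3,158.8))
print("panrim",fitc(i,.03,.026,282,None,180.2,g=(.61,.01)))
print("panrim",fitc(i,.03,.026,None,None,180.2,g=(.61,.01)))
print("held",fitc(i,.03,.0794-.0355+.029,269.9,373.1,208.7))
```

```text
[0.61396484 0.01106364 0.07992955]
base (array([0.6162, 0.0134]), array([-1.4,  1.4,  0.2]))
panrim (array([0.6194, 0.0106]), array([-0., -0.]))
panrim (array([0.6194, 0.01  ]), array([0.]))
held (array([0.6149, 0.012 ]), array([-1. ,  1. ,  0.1]))
```

```bash
python3 -m creep '5 0.12 -0.1 0.5 0 0 0; 5 0.12 -0.1 1.1 0 0 0; 5 0.12 -0.1 1.6 0 0 0; 5 0.12 -0.1 1.9 0 0 0; 5 0.12 -0.1 2.1 0 0 0'
python3 -m creep '5 0 0 0.2 0 0 0; 5 0 0 0.4 0 0 0; 5 0 0 0.5 0 0 0; 5 0 0 0.5 0 0 0'
```

```text
clock: 4.9
position: [0.615, 0.0123, 0.0584]
ee_rot: [3.142, 0.001, -0.0]
force: [0.1, -0.3, -1.1]
width: 0.645
gripper_force: 20.0
clock: 5.4
position: [0.6152, 0.0123, 0.0545]
ee_rot: [3.141, 0.001, 0.001]
force: [-3.2, 0.2, 7.7]
width: 0.646
gripper_force: 20.0
```

```bash
python3 -m creep '9.18 0 0 0 0 0 0; 9.18 0 0 0 0 0 0; 9.18 0 0 0 0 0 0; 9.18 0 0 -4 0 0 0; 9.18 0 0 -9 0 0 0'
python3 -m creep '9.18 -3 0 -3 0 0 0; 9.18 -8 0 -5 0 0 0; 9.18 -13 0.3 -5 0 0 0; 9.18 -18 0.6 -5 0 0 0; 9.18 -18 0.6 -5 0 0 0'
python3 -m creep '9.18 0 0 0 0 0 0; 9.18 0 0 0 0 0 0'
python3 - <<'E'
from h import *
print(telemetry.observe()["position"])
im,i=snap("wrist","w4.png"); s,j=snap("side")
a=cv2.resize(im[:250,180:460,::-1],(448,400),interpolation=cv2.INTER_CUBIC)
b=cv2.resize(s[190:250,321:371,::-1],(333,400),interpolation=cv2.INTER_CUBIC)
cv2.imwrite("pics/c5.png",np.hstack([a,b]))
E
```

```text
clock: 6.02
position: [0.6142, 0.0122, 0.1436]
ee_rot: [3.141, 0.001, -0.004]
force: [1.6, -0.0, 0.5]
width: 0.995
gripper_force: 0.0
clock: 6.65
position: [0.4314, 0.0056, 0.1936]
ee_rot: [3.141, 0.001, -0.003]
force: [1.3, 1.3, -0.9]
width: 1.004
gripper_force: 0.0
clock: 6.9
position: [0.4364, 0.0064, 0.1938]
ee_rot: [-3.141, -0.001, -0.001]
force: [-0.0, 0.4, -0.0]
width: 0.996
gripper_force: 0.0
[0.43635856 0.00637317 0.19381144]
```

View pics/c5.png

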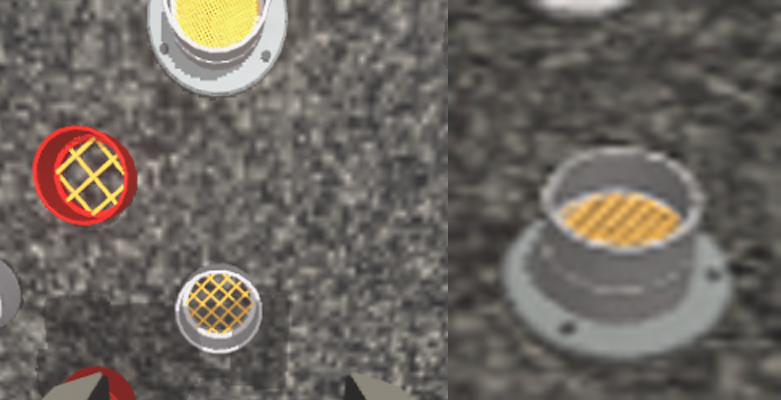

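The fine sieve is seated level in the pan. The medium rim in the wrist view runs from u=290 to 343.7 and from v=164.5 to 221.

Run:
```python
from h import *
i=vision.camera_info("wrist"); print(telemetry.observe()["position"])
print("med",fitc(i,.03,.034,290,343.7,164.5,221,g=(.43,0)))
```

```text
[0.43595471 0.00632816 0.19359253]
med (array([0.431 , 0.0123]), array([-0.6,  0.6,  1.8, -2. ]))
```

```bash
python3 -m creep '9.18 -0.6 -0.5 5 0 0 0; 9.18 -0.6 -0.5 10 0 0 0; 9.18 -0.6 -0.5 14 0 0 0; 9.18 -0.6 -0.5 15.9 0 0 0; 9.18 -0.6 -0.5 15.9 0 0 0' 20
python3 -m creep '5 0 0 0 0 0 0; 5 0 0 0 0 0 0; 5 0 0 0 0 0 0; 5 0 0 0 0 0 0; 5 0 0 0 0 0 0' 20
python3 -m creep '5 0 0 -4 0 0 0; 5 0 0 -8 0 0 0; 5 0 0 -10 0 0 0; 5 0 0 -10 0 0 0' 20
```

```text
clock: 7.62
position: [0.4285, 0.0112, 0.0334]
ee_rot: [3.141, 0.002, -0.005]
force: [-1.2, 0.3, -0.5]
width: 1.002
gripper_force: 0.0
clock: 8.25
position: [0.4295, 0.0112, 0.0352]
ee_rot: [-3.142, -0.001, -0.002]
force: [-0.8, -0.3, 7.3]
width: 0.649
gripper_force: 20.0
clock: 8.75
position: [0.4299, 0.0112, 0.1359]
ee_rot: [-3.142, -0.001, -0.005]
force: [0.0, -0.1, -0.9]
width: 0.646
gripper_force: 20.0
```

```bash
python3 -m creep '5 4.5 0 0 0 0 0; 5 9 0 0 0 0 0; 5 13.5 -0.1 1 0 0 0; 5 18.5 -0.1 3 0 0 0; 5 18.5 -0.1 3.2 0 0 0'
python3 -m creep '5 0 0 0 0 0 0; 5 0 0 0 0 0 0; 5 0 0 0 0 0 0'
python3 - <<'E'
from h import *
print(telemetry.observe()["position"])
im,i=snap("wrist","w5.png"); s,j=snap("side")
a=cv2.resize(im[140:290,220:420,::-1],(533,400),interpolation=cv2.INTER_CUBIC)
b=cv2.resize(s[175:250,321:371,::-1],(267,400),interpolation=cv2.INTER_CUBIC)
cv2.imwrite("pics/c6.png",np.hstack([a,b]))
E
```

```text
clock: 9.38
position: [0.6154, 0.0121, 0.0988]
ee_rot: [3.141, 0.0, -0.004]
force: [-0.8, 0.0, -1.2]
width: 0.649
gripper_force: 20.0
clock: 9.75
position: [0.6136, 0.0123, 0.1033]
ee_rot: [3.141, 0.001, 0.001]
force: [0.4, 0.3, -1.0]
width: 0.646
gripper_force: 20.0
[0.61364414 0.01230178 0.10331382]
```

View pics/c6.png

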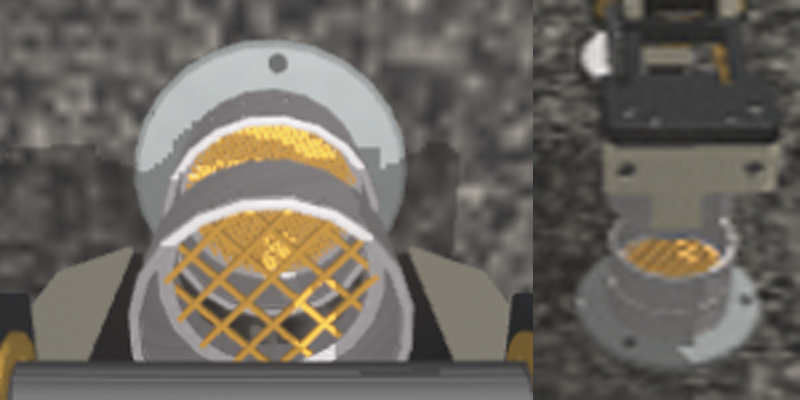

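The held medium sieve is laterally aligned: its centre is at crop u≈271.5 against 270.5 for the base. The fine rim's top is at crop y=115 and the held rim's at y=195. I'll fit for x.

Run:
```python
from h import *
i=vision.camera_info("wrist"); print(telemetry.observe()["position"])
f=lambda u:220+u/2.665
v=lambda y:140+y/2.665
print("base",fitc(i,.045,.008,f(135),f(406),v(39)))
print("fine rim",fitc(i,.03,.048,f(171),f(371),v(115),g=(.61,.01)))
print("held",fitc(i,.03,.1033-.0352+.034,f(129),f(414),v(195)))
```

```text
[0.6139371  0.01225629 0.10335671]
base (array([0.6158, 0.0131]), array([-1. ,  1. ,  0.1]))
fine rim (array([0.6166, 0.013 ]), array([-3.5,  3.5,  0.3]))
held (array([0.6144, 0.013 ]), array([-1. ,  1. ,  0.1]))
```

```bash
python3 -m creep '5 0.15 0 0.6 0 0 0; 5 0.15 0 1.2 0 0 0; 5 0.15 0 1.7 0 0 0; 5 0.15 0 2.0 0 0 0; 5 0.15 0 2.2 0 0 0'
python3 -m creep '5 0 0 0.2 0 0 0; 5 0 0 0.4 0 0 0; 5 0 0 0.55 0 0 0; 5 0 0 0.6 0 0 0; 5 0 0 0.6 0 0 0'
```

```text
clock: 10.48
position: [0.6155, 0.0123, 0.0804]
ee_rot: [3.142, 0.001, -0.0]
force: [0.1, 0.4, -0.7]
width: 0.645
gripper_force: 20.0
clock: 11.1
position: [0.6158, 0.0123, 0.0762]
ee_rot: [3.141, 0.001, 0.001]
force: [-4.6, 0.0, 12.9]
width: 0.646
gripper_force: 20.0
```

```bash
python3 -m creep '9.18 0 0 0 0 0 0; 9.18 0 0 0 0 0 0; 9.18 0 0 0 0 0 0; 9.18 0 0 -4 0 0 0; 9.18 0 0 -9 0 0 0'
python3 -m creep '9.18 -3 -3 -2 0 0 0; 9.18 -7 -7 -3 0 0 0; 9.18 -11 -11 -3 0 0 0; 9.18 -15 -15 -3 0 0 0; 9.18 -17.3 -17.5 -3 0 0 0'
python3 -m creep '9.18 0 0 0 0 0 0; 9.18 0 0 0 0 0 0'
python3 - <<'E'
from h import *
print(telemetry.observe()["position"])
im,i=snap("wrist","w6.png"); s,j=snap("side")
print(np.round(i["extrinsics"],4).tolist())
a=cv2.resize(im[:250,180:460,::-1],(448,400),interpolation=cv2.INTER_CUBIC)
b=cv2.resize(s[190:250,321:371,::-1],(333,400),interpolation=cv2.INTER_CUBIC)
cv2.imwrite("pics/c7.png",np.hstack([a,b]))
E
```

```text
clock: 11.72
position: [0.6147, 0.0122, 0.1645]
ee_rot: [3.141, 0.001, -0.005]
force: [0.7, -0.1, 0.0]
width: 0.999
gripper_force: 0.0
clock: 12.35
position: [0.4403, 0.1891, 0.1949]
ee_rot: [-3.141, -0.005, 0.0]
force: [1.0, -0.0, 0.1]
width: 0.997
gripper_force: 0.0
clock: 12.6
position: [0.443, 0.1866, 0.1947]
ee_rot: [3.141, 0.0, 0.001]
force: [-0.9, 0.1, -0.4]
width: 0.997
gripper_force: 0.0
[0.4430184  0.18664378 0.19474794]
[[-0.0005, -0.9534, -0.3016, 0.5239], [-1.0, 0.0006, -0.0, 0.1877], [0.0002, 0.3016, -0.9534, 0.3296], [0.0, 0.0, 0.0, 1.0]]
```

View pics/c7.png

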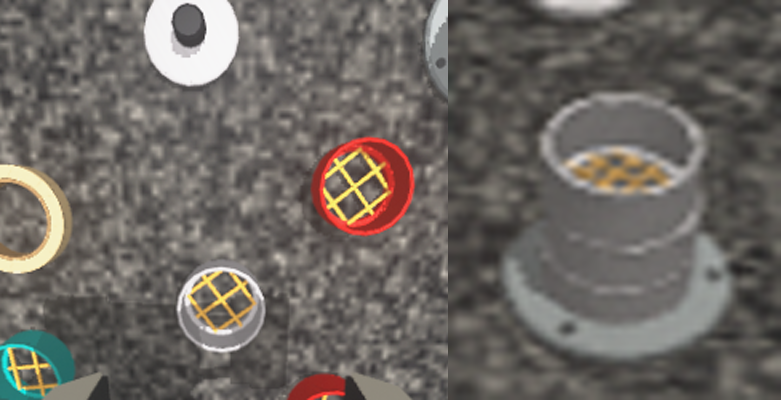

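The medium sieve is home. The grey coarse rim in the crop runs from u=177 to 265 and v=263 to 352. The lid disc spans 145–238 with its bottom at 87. The turquoise look-alike is at about (33,370).

Run:
```python
from h import *
i=vision.camera_info("wrist"); print(telemetry.observe()["position"])
f=lambda u:180+u/1.6
v=lambda y:y/1.6
print("coarse",fitc(i,.03,.039,f(177),f(265),v(263),v(352),g=(.44,.18)))
print("lid",fitc(i,.03,.012,f(145),f(238),None,v(87),g=(.61,.2)))
print("turq",px2w(i,(f(15),v(370)),.039))
```

```text
[0.44330333 0.186165   0.19460357]
coarse (array([0.44  , 0.1906]), array([-0.3,  0.3,  1. , -1.1]))
lid (array([0.6112, 0.2086]), array([-0.7,  0.7,  0. ]))
turq [0.39495026 0.33769481 0.039     ]
```

```bash
python3 -m creep '9.18 -0.4 -0.3 5 0 0 0; 9.18 -0.4 -0.3 10 0 0 0; 9.18 -0.4 -0.3 14 0 0 0; 9.18 -0.4 -0.3 16 0 0 0; 9.18 -0.4 -0.3 16 0 0 0' 20
python3 -m creep '5 0 0 0 0 0 0; 5 0 0 0 0 0 0; 5 0 0 0 0 0 0; 5 0 0 0 0 0 0; 5 0 0 0 0 0 0' 20
python3 -m creep '5 0 0 -4 0 0 0; 5 0 0 -8 0 0 0; 5 0 0 -12 0 0 0; 5 0 0 -12 0 0 0' 20
```

```text
clock: 13.32
position: [0.4381, 0.1889, 0.0333]
ee_rot: [3.14, -0.001, -0.004]
force: [0.8, 0.5, 0.2]
width: 1.001
gripper_force: 0.0
clock: 13.95
position: [0.4387, 0.1903, 0.0352]
ee_rot: [-3.141, -0.001, -0.001]
force: [-1.2, -1.3, 7.1]
width: 0.635
gripper_force: 20.0
clock: 14.45
position: [0.4399, 0.191, 0.1574]
ee_rot: [-3.139, -0.001, -0.008]
force: [-0.2, -0.2, -2.2]
width: 0.635
gripper_force: 20.0
```

```bash
python3 -m creep '5 4 4 0 0 0 0; 5 8 8 0 0 0 0; 5 12 12 0 0 0 0; 5 15.5 15.7 0 0 0 0; 5 17.6 17.8 1 0 0 0'
python3 -m creep '5 0 0 0.6 0 0 0; 5 0 0 0.6 0 0 0; 5 0 0 0.6 0 0 0'
python3 - <<'E'
from h import *
print(telemetry.observe()["position"])
im,i=snap("wrist","w7.png"); s,j=snap("side")
a=cv2.resize(im[140:290,220:420,::-1],(533,400),interpolation=cv2.INTER_CUBIC)
b=cv2.resize(s[175:250,321:371,::-1],(267,400),interpolation=cv2.INTER_CUBIC)
cv2.imwrite("pics/c8.png",np.hstack([a,b]))
E
```

```text
clock: 15.08
position: [0.6159, 0.0092, 0.1435]
ee_rot: [3.14, -0.003, -0.0]
force: [-0.5, -0.5, -1.1]
width: 0.634
gripper_force: 20.0
clock: 15.45
position: [0.6138, 0.0137, 0.1386]
ee_rot: [-3.141, -0.004, 0.001]
force: [-0.1, 0.0, -1.2]
width: 0.637
gripper_force: 20.0
[0.6138271  0.01366276 0.1385893 ]
```

View pics/c8.png

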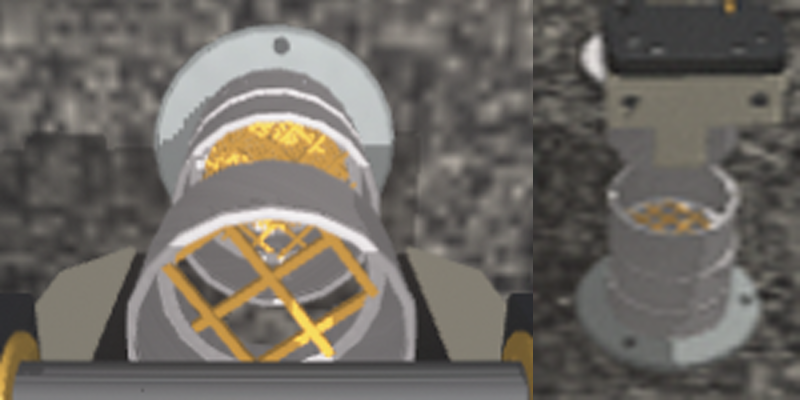

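The held coarse ring in the crop spans u=126–416 with its top at 207. The base spans 155–394 with its top at 24, and the top edge of the medium rim is at y≈110.

Run:
```python
from h import *
i=vision.camera_info("wrist"); print(telemetry.observe()["position"])
f=lambda u:220+u/2.665
v=lambda y:140+y/2.665
print("base",fitc(i,.045,.008,f(155),f(394),v(24)))
print("med rim",fitc(i,.03,.075,f(171),f(380),v(110),g=(.61,.01)))
print("held",fitc(i,.03,.1386-.0352+.039,f(126),f(416),v(207)))
```

```text
[0.61426786 0.01335015 0.13906238]
base (array([0.6162, 0.0127]), array([-0.6,  0.6,  0.1]))
med rim (array([0.6164, 0.0128]), array([-0.2,  0.2,  0. ]))
held (array([0.614 , 0.0142]), array([-1.5,  1.5,  0.2]))
```

```bash
python3 -m creep '5 0.18 0.12 0.8 0 0 0; 5 0.18 0.12 1.6 0 0 0; 5 0.18 0.12 2.3 0 0 0; 5 0.18 0.12 2.8 0 0 0; 5 0.18 0.12 3.0 0 0 0'
python3 -m creep '5 0 0 0.2 0 0 0; 5 0 0 0.4 0 0 0; 5 0 0 0.55 0 0 0; 5 0 0 0.6 0 0 0; 5 0 0 0.6 0 0 0'
```

```text
clock: 16.18
position: [0.6162, 0.0111, 0.1082]
ee_rot: [3.142, 0.001, -0.001]
force: [0.1, 0.1, -1.4]
width: 0.636
gripper_force: 20.0
clock: 16.8
position: [0.6165, 0.0112, 0.1032]
ee_rot: [3.142, 0.001, 0.001]
force: [-2.0, 0.2, 4.6]
width: 0.638
gripper_force: 20.0
```

```bash
python3 -m creep '9.18 0 0 0 0 0 0; 9.18 0 0 0 0 0 0; 9.18 0 0 0 0 0 0; 9.18 0 0 -4 0 0 0; 9.18 0 0 -9 0 0 0'
python3 -m creep '9.18 -0.2 -4.5 0 0 0 0; 9.18 -0.4 -9 0 0 0 0; 9.18 -0.5 -13.5 0 0 0 0; 9.18 -0.6 -18 0 0 0 0; 9.18 -0.6 -19.5 0 0 0 0'
python3 -m creep '9.18 0 0 0 0 0 0; 9.18 0 0 0 0 0 0'
python3 - <<'E'
from h import *
print(telemetry.observe()["position"])
im,i=snap("wrist","w8.png"); s,j=snap("side")
a=cv2.resize(im[:250,180:460,::-1],(448,400),interpolation=cv2.INTER_CUBIC)
b=cv2.resize(s[190:250,321:371,::-1],(333,400),interpolation=cv2.INTER_CUBIC)
cv2.imwrite("pics/c9.png",np.hstack([a,b]))
E
```

```text
clock: 17.42
position: [0.6155, 0.011, 0.1926]
ee_rot: [3.141, 0.001, -0.005]
force: [1.1, -0.6, -0.2]
width: 1.001
gripper_force: 0.0
clock: 18.05
position: [0.6093, 0.2102, 0.1926]
ee_rot: [-3.14, -0.008, 0.001]
force: [0.2, 0.4, 0.7]
width: 0.995
gripper_force: 0.0
clock: 18.3
position: [0.6107, 0.2038, 0.1925]
ee_rot: [3.14, -0.002, -0.0]
force: [-0.7, -0.0, 0.4]
width: 1.0
gripper_force: 0.0
[0.61067242 0.20379767 0.19253235]
```

View pics/c9.png

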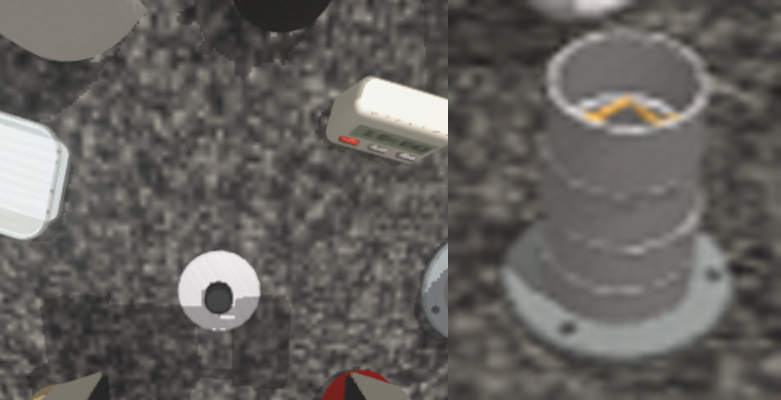

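The coarse sieve is seated. The lid disc in the crop spans u=178–260 and v=251–331.

Run:
```python
from h import *
i=vision.camera_info("wrist"); print(telemetry.observe()["position"])
f=lambda u:180+u/1.6
v=lambda y:y/1.6
print("lid",fitc(i,.03,.012,f(178),f(260),v(251),v(331),g=(.61,.2)))
print("knob",px2w(i,(f(218.5),v(296)),.037))
```

```text
[0.61072484 0.20388499 0.19269646]
lid (array([0.6127, 0.2098]), array([-0.3,  0.3, -0.1,  0.2]))
knob [0.61625743 0.20976878 0.037     ]
```

```bash
python3 -m creep '9.18 0.1 -0.5 5 0 0 0; 9.18 0.1 -0.5 10 0 0 0; 9.18 0.1 -0.5 14 0 0 0; 9.18 0.1 -0.5 15.5 0 0 0; 9.18 0.1 -0.5 15.5 0 0 0' 20
python3 -m creep '1 0 0 0 0 0 0; 1 0 0 0 0 0 0; 1 0 0 0 0 0 0; 1 0 0 0 0 0 0; 1 0 0 0 0 0 0' 20
python3 -m creep '1 0 0 0 0 0 0; 1 0 0 0 0 0 0; 1 0 0 0 0 0 0; 1 0 0 0 0 0 0' 20
```

```text
clock: 19.02
position: [0.6113, 0.2103, 0.0375]
ee_rot: [3.141, -0.0, -0.001]
force: [-0.6, 0.2, 0.4]
width: 1.0
gripper_force: 0.0
clock: 19.65
position: [0.6112, 0.2111, 0.0378]
ee_rot: [3.142, 0.001, 0.0]
force: [0.2, 0.6, 0.5]
width: 0.499
gripper_force: 0.0
clock: 20.15
position: [0.6112, 0.211, 0.0377]
ee_rot: [3.141, 0.001, -0.0]
force: [-0.6, -0.8, -0.9]
width: 0.206
gripper_force: 20.0
```

```bash
python3 -m creep '1 0 0 -4 0 0 0; 1 0 0 -8 0 0 0; 1 0 0 -12 0 0 0; 1 0 0 -14 0 0 0; 1 0 0 -14 0 0 0' 20
python3 -m creep '1 0.1 4.5 0 0 0 0; 1 0.2 9 0 0 0 0; 1 0.3 13.5 0 0 0 0; 1 0.4 17.5 0 0 0 0; 1 0.45 19.9 0 0 0 0'
python3 -m creep '1 0 0 0 0 0 0; 1 0 0 0 0 0 0; 1 0 0 0 0 0 0'
python3 - <<'E'
from h import *
print(telemetry.observe()["position"])
im,i=snap("wrist","w9.png"); s,j=snap("side")
a=cv2.resize(im[140:290,220:420,::-1],(533,400),interpolation=cv2.INTER_CUBIC)
b=cv2.resize(s[165:240,321:371,::-1],(267,400),interpolation=cv2.INTER_CUBIC)
cv2.imwrite("pics/c10.png",np.hstack([a,b]))
E
```

```text
clock: 20.78
position: [0.612, 0.2115, 0.1793]
ee_rot: [-3.14, -0.001, -0.005]
force: [0.4, -0.6, -1.5]
width: 0.21
gripper_force: 20.0
clock: 21.4
position: [0.6149, 0.009, 0.1759]
ee_rot: [3.14, -0.003, -0.004]
force: [-0.5, 0.0, -0.3]
width: 0.208
gripper_force: 20.0
clock: 21.78
position: [0.6156, 0.0139, 0.1773]
ee_rot: [-3.141, -0.005, 0.001]
force: [-0.2, -0.9, -1.2]
width: 0.209
gripper_force: 20.0
[0.61562307 0.01389543 0.17729612]
```

View pics/c10.png

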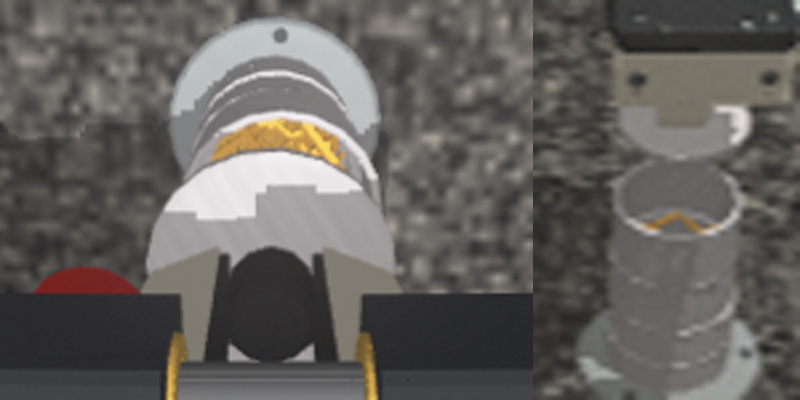

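The lid disc in the wrist crop spans u=145–398 with its top at 150, and the coarse rim spans about 172–383 with its top at 106. In the side crop the lid spans 620–750 with its bottom at 158, and the coarse rim spans 612–742 with its top at 157.

Run:
```python
from h import *
i=vision.camera_info("wrist"); p=telemetry.observe()["position"]; print(p)
f=lambda u:220+u/2.665
v=lambda y:140+y/2.665
print("base",fitc(i,.045,.008,f(170),f(380),v(15)))
print("coarse rim",fitc(i,.03,.107,f(172),f(383),v(106),g=(.61,.01)))
print("lid",fitc(i,.03,.1516,f(145),f(398),v(150)))
i=vision.camera_info("side")
f=lambda u:321+(u-533)/5.34
v=lambda y:165+y/5.333
print("lid",fitc(i,.03,.1516,f(620),f(750)))
print("rim",fitc(i,.03,.107,f(612),f(742),v(157)))
```

```text
[0.6157914  0.01342788 0.17755476]
base (array([0.6163, 0.0124]), array([-0.7,  0.7,  0.1]))
coarse rim (array([0.6175, 0.0123]), array([ 1.3, -1.3, -0.1]))
lid (array([0.618 , 0.0141]), array([ 0., -0., -0.]))
lid (array([0.6195, 0.0381]), array([0., 0.]))
rim (array([0.6154, 0.0088]), array([ 0.1, -0.1,  0. ]))
```

```bash
python3 -m creep '1 -0.12 0.15 0.8 0 0 0; 1 -0.12 0.15 1.6 0 0 0; 1 -0.12 0.15 2.3 0 0 0; 1 -0.12 0.15 3.0 0 0 0; 1 -0.12 0.15 3.3 0 0 0'
python3 -m creep '1 0 0 0.15 0 0 0; 1 0 0 0.3 0 0 0; 1 0 0 0.5 0 0 0; 1 0 0 0.7 0 0 0; 1 0 0 0.7 0 0 0'
```

```text
clock: 22.5
position: [0.6144, 0.0106, 0.144]
ee_rot: [3.142, 0.001, -0.001]
force: [0.6, -0.4, -0.9]
width: 0.208
gripper_force: 20.0
clock: 23.12
position: [0.6147, 0.0106, 0.1377]
ee_rot: [3.142, 0.001, 0.0]
force: [-1.1, -0.5, -0.2]
width: 0.207
gripper_force: 20.0
```

Depth is as predicted with almost no force, so I'll lower a touch more to make contact, then release and look.

```bash
python3 -m creep '1 0 0 0.1 0 0 0; 1 0 0 0.1 0 0 0'
python3 -m creep '6 0 0 0 0 0 0; 6 0 0 0 0 0 0; 6 0 0 0 0 0 0; 6 0 0 0 0 0 0; 6 0 0 0 0 0 0'
python3 -m creep '6 0 0 -4 0 0 0; 6 0 0 -8 0 0 0; 6 -4 0 -10 0 0 0; 6 -9 0 -10 0 0 0; 6 -13 0 -10 0 0 0'
python3 -m creep '6 0 0 0 0 0 0; 6 0 0 0 0 0 0; 6 0 0 0 0 0 0; 6 0 0 0 0 0 0'
python3 - <<'E'
from h import *
im,i=snap("wrist"); s,j=snap("side")
a=cv2.resize(im[:250,180:460,::-1],(448,400),interpolation=cv2.INTER_CUBIC)
b=cv2.resize(s[175:250,321:384,::-1],(336,400),interpolation=cv2.INTER_CUBIC)
cv2.imwrite("pics/c11.png",np.hstack([a,b]))
E
```

```text
clock: 23.38
position: [0.615, 0.0107, 0.1375]
ee_rot: [3.142, 0.001, 0.002]
force: [-1.5, -0.2, 6.0]
width: 0.211
gripper_force: 20.0
clock: 24.0
position: [0.6146, 0.0106, 0.1367]
ee_rot: [-3.142, -0.001, 0.0]
force: [0.4, -0.9, 0.6]
width: 0.647
gripper_force: 0.0
clock: 24.62
position: [0.483, 0.0105, 0.237]
ee_rot: [3.141, 0.001, 0.001]
force: [-0.3, -0.1, 0.4]
width: 0.653
gripper_force: 0.0
clock: 25.12
position: [0.4853, 0.0106, 0.2365]
ee_rot: [-3.141, -0.001, 0.0]
force: [0.4, 0.9, -0.1]
width: 0.656
gripper_force: 0.0
```

View pics/c11.png

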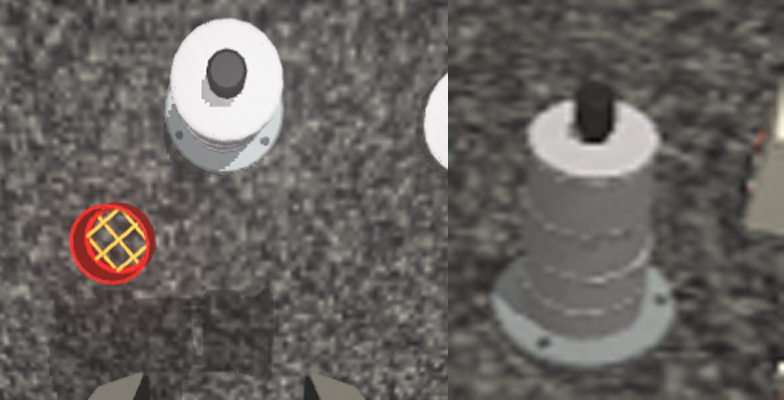

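The stack is upright with the lid flush: the disc is centred at crop (593,138) on the coarse ring, with no gap. The gripper is clear, so I'm handing in.

```bash
python3 -c "
from cell import job
print(job.sign_off())"
```

```text
the job is handed in; nothing more can be done
None
```

The nest is built on the pan (fine, medium, coarse, then the 60 mm lid), with every piece seated and released by the pictures and seating heights; I handed the job in at about 25 s, and no verdict came back.

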